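# Balance the orbital shaker: clamp the twin bottle in its free bay

### The job

The shaker is loaded on one side only; balance it before it is switched on. Take from the bench the twin of the bottle that is already clamped on it, set it down gently, upright, in the empty clamp (draw that clamp's jaw back first if it leaves too little room) and slide the jaw up until the bottle is held snugly between both V pads, like the first. The first bottle must stay clamped as it is, and the other bottles stay standing where they are.

Things in the scene. Friction and masses are not known exactly. Their poses are not given: they have to be found in the camera images.
- bottle_1: White plastic bottle with a ribbed white screw cap, 67 mm in diameter, 157 mm tall, about 250 g: straight body to 104 mm, sloping shoulder, cap 46 mm in diameter from 125 to 157 mm above the underside. Origin: centre of its underside, z up. bottle_1 and bottle_2 are twins: one is clamped on the shaker at the start, the other stands on the bench
- bottle_2: White plastic bottle with a ribbed white screw cap, 67 mm in diameter, 157 mm tall, about 250 g: straight body to 104 mm, sloping shoulder, cap 46 mm in diameter from 125 to 157 mm above the underside. Origin: centre of its underside, z up. bottle_1 and bottle_2 are twins: one is clamped on the shaker at the start, the other stands on the bench
- glass_bottle: clear glass lab bottle with a blue cap, 69 mm in diameter, 177 mm tall. Origin: centre of its underside, z up. Stands on the bench
- amber_bottle: amber bottle with a pale cap, slimmer: 60 mm in diameter, 162 mm tall. Origin: centre of its underside, z up. Stands on the bench
- clamp_1: One of two identical sliding clamps side by side on the shaker deck, 212 x 124 mm; either may be the empty one. Origin: centre of its underside, 72 mm above the bench; x along the slide, away from the robot to its fixed stop; z up. A bottle stands on its 3 mm rubber mat, between the V pads of jaw (near) and stop (far), which reach 21 to 55 mm above the origin. Clear width between the rails 98 mm
- clamp_1_jaw (a joint): slide position of this clamp's jaw in m: 0 = drawn fully open towards the robot (jaw apex at x = -28 mm in the clamp's frame, 108 mm from the stop's apex), growing to 0.066 as it is pushed towards the stop; about 0.034 with a 67 mm bottle held. It stays where it is left (friction about 3 N)
- clamp_1_jaw_grip (a point): middle of the jaw's upright black grip (24 mm in diameter, from 25 to 69 mm above the clamp's origin; this point at 55 mm), 56 mm behind the jaw's apex; it moves with the jaw. The jaw's cross-beam under it has its top 25 mm above the clamp's origin
- clamp_1_jaw_v (a point): apex of the V pad on this clamp's jaw, 38 mm above the clamp's origin, moving with it; axes as the clamp's. Same V as the stop, mouth towards the stop: a 67 mm bottle touching both faces has its centre 37 mm from the apex
- clamp_1_stop (a point): apex of this clamp's fixed V stop, at x = +80 mm and 38 mm above the clamp's origin; axes as the clamp's. V faces 44 mm long, 25 degrees off square, mouth towards the robot: a 67 mm bottle touching both has its centre 37 mm from the apex
- clamp_2: One of two identical sliding clamps side by side on the shaker deck, 212 x 124 mm; either may be the empty one. Origin: centre of its underside, 72 mm above the bench; x along the slide, away from the robot to its fixed stop; z up. A bottle stands on its 3 mm rubber mat, between the V pads of jaw (near) and stop (far), which reach 21 to 55 mm above the origin. Clear width between the rails 98 mm
- clamp_2_jaw (a joint): slide position of this clamp's jaw in m: 0 = drawn fully open towards the robot (jaw apex at x = -28 mm in the clamp's frame, 108 mm from the stop's apex), growing to 0.066 as it is pushed towards the stop; about 0.034 with a 67 mm bottle held. It stays where it is left (friction about 3 N)
- clamp_2_jaw_grip (a point): middle of the jaw's upright black grip (24 mm in diameter, from 25 to 69 mm above the clamp's origin; this point at 55 mm), 56 mm behind the jaw's apex; it moves with the jaw. The jaw's cross-beam under it has its top 25 mm above the clamp's origin
- clamp_2_jaw_v (a point): apex of the V pad on this clamp's jaw, 38 mm above the clamp's origin, moving with it; axes as the clamp's. Same V as the stop, mouth towards the stop: a 67 mm bottle touching both faces has its centre 37 mm from the apex
- clamp_2_stop (a point): apex of this clamp's fixed V stop, at x = +80 mm and 38 mm above the clamp's origin; axes as the clamp's. V faces 44 mm long, 25 degrees off square, mouth towards the robot: a 67 mm bottle touching both has its centre 37 mm from the apex
There are look-alikes about, which are no part of the job. Leave any green or yellow look-alike of the bottle_1 alone.

How it is judged:
By the outcome, as a careful person would: the job done as asked, in the order asked, and still so for the second after the job is handed in, with the robot touching nothing.
It also fails if it takes over 64 s, if anything falls off the work surface, if the arm or the gripper's body presses on something with over 40 N, if the wrist force passes 120 N, or if a joint passes its speed limit or range.

### The arm

A 6-joint arm with a two-finger parallel gripper is mounted at the origin on a cart in front of the work surface, level with it; the furniture and walls round the work are solid. World frame = base frame: x ahead of the robot, y to its left, z up, the work surface at z = 0. Lengths are in m, angles in rad, forces in N, time in s.
With the tool pointing down it reaches from about 0.375 to 0.975 m from the base axis. Payload 3.8 kg.
Tool frame: the origin (TCP) lies midway between the tips of the shut fingers; the grasp point (between the pads) lies 19 mm behind it (ctrl.grasp_offset is the distance from the TCP to the grasp point, in m); z points along the fingers, y is the direction in which the jaws open and shut (so a half turn about z gives the same grasp; the last joint's range is limited). The gripper opens to 88 mm and grips with 3 to 60 N. Pads are 18 mm wide; open, the fingers measure 123 mm over their backs; the gripper's body (75 mm by 187 mm) begins 45 mm behind the grasp point.
Start: joints at [1.277, 0.264, 1.604, -0, 1.274, -0.037], TCP at [0.171, 0.653, 0.239] pointing down, gripper open.
Joint ranges: [-2.63, 2.63], [-0.94, 2.18], [0.31, 2.57], [-1.31, 4.45], [0, 2.66], [-2.55, 2.55]. Speed limits (rad/s): [2.57, 2.57, 3.14, 3.14, 3.14, 3.14].

### API

Orientations are given as [roll, pitch, yaw] about the fixed x, y, z axes, in that order (R = Rz(yaw) Ry(pitch) Rx(roll)).
In Python, from workcell import ctrl gives the robot as it stands. Calls block until the motion is done:
- ctrl.movep(position, orientation): joint-space move of the TCP to a pose.
- ctrl.movel(position, frame=None, speed=0.15): straight line of the TCP; frame=None keeps the orientation; speed is the mean speed in m/s.
- ctrl.goto_joints(angles): joint-space move.
- ctrl.grip(opening, f_grip=None): opening from 0.0 (shut) to 1.0 (fully open); f_grip is the grip in N (None keeps the last); returns when the fingers have stopped.
- ctrl.hold(seconds).
- ctrl.inverse_kinematics(position, orientation): joint angles nearest the present ones, or None.
- ctrl.state(): the state.
- ctrl.capture(name): name is "scene" or "top" or "wrist"; returns a dict with "image" (420x560x3 uint8, red, green, blue), "range_z" (420x560 float32, m along the optical axis (not along the pixel's ray), 0 where there is no reading), "fx", "fy", "cx", "cy" (pixels), "R" (3x3) and "t" (3): a world point X has camera coordinates R X + t. Camera axes: x right, y down, z forward; pixel columns grow to the right and rows downward; lengths in m; the calibration is good to about 2 mm. The wrist camera is an equidistant fisheye: a pixel r from the principal point sees the ray r / f radians off the axis. A picture is of the moment at which its call begins.
A pose or a line that the arm cannot do raises ctrl.IKError and nothing moves.
- ctrl.finish_job(): hands the job in, once; it reports no verdict.
The state is a dict: "time": time; "qpos": joint angles; "qd": joint speeds; "effort": joint torques, N m; "eef_pos": TCP position; "tool_rot": TCP orientation; "contact_force": force on the tool from outside, world axes, zero at the start; "moment": the same for the moment, N m; "grip_width": opening from 0.0 (shut) to 1.0 (fully open).
Only numpy, scipy, OpenCV 4.12 (cv2) and the standard library are available. Lean on these libraries where they do the work, as an engineer would, in place of code of your own. Each camera call takes 0.05 s, during which the arm holds its last target. There are 200 camera calls.

## Working session

There is one attempt and no reset: what is moved stays moved. The work goes in short steps, each a Python script; the robot and the scene stay as the last script left them, time stands still between calls to the robot, and variables do not carry over. Pictures are saved under pics/ and viewed, about 8 in all and at most 12, crops included, and the job is handed in when it is done.

```bash
mkdir -p pics; ls; cat > h.py <<'E'
import numpy as np, cv2
from workcell import ctrl
def shot(n,f):
    c=ctrl.capture(n); cv2.imwrite(f'pics/{f}.png',c['image'][:,:,::-1]); np.savez(f'pics/{f}.npz',**c); return c
def pts(c):
    v,u=np.mgrid[0:420,0:560]; z=c['range_z']
    P=np.stack([(u-c['cx'])/c['fx']*z,(v-c['cy'])/c['fy']*z,z],-1)
    return (P-c['t'])@c['R']
E
python3 - <<'E'
from h import *
a=shot('scene','s0'); b=shot('top','t0')
cv2.imwrite('pics/both.png',cv2.resize(np.hstack([a['image'],b['image']])[:,:,::-1],(800,300)))
for c in(a,b):print(c['fx'],-c['R'].T@c['t'])
E
```

```text
pics
479.1102134081944 [-0.13639006 -0.64986557  1.16170593]
426.793186021362 [0.24346184 0.055854   1.64303575]
```

View pics/s0.png

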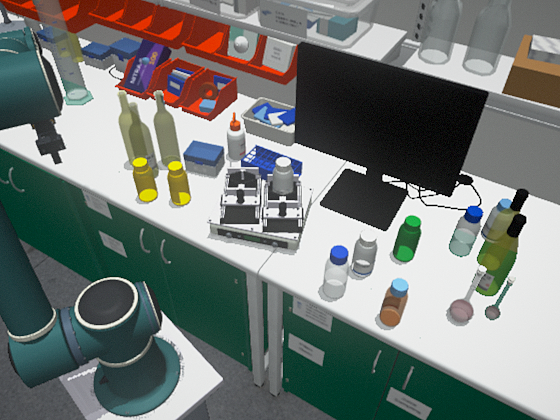

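View pics/t0.png

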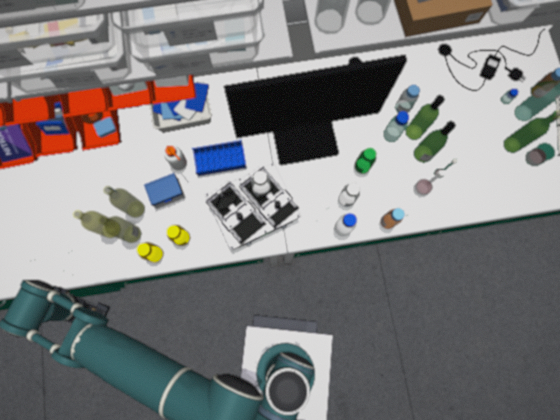

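The white twin is at scene (363,252), with the glass bottle at (337,272) just beside it. The shaker's right clamp (cap at 283,165) is loaded and the left one is empty. Next I locate them from depth.

```bash
python3 - <<'E'
from h import *
S=np.load('pics/s0.npz');T=np.load('pics/t0.npz')
for n,c,l in(('S',S,{'twin':(365,238),'glass':(337,252),'amber':(399,286),'clamped':(283,162),'green':(411,222)}),('T',T,{'twin':(349,188),'glass':(348,219),'amber':(396,213),'clamped':(260,176),'green':(368,156)})):
    P=pts(c)
    for k,(u,v) in l.items():
        print(n,k,P[v,u].round(3))
        q=P[max(v-30,0):v+45,u-30:u+30].reshape(-1,3); top=P[v,u]
        w=q[(q[:,2]>.13)&(np.hypot(*(q[:,:2]-top[:2]).T)<.05)]
        if len(w):print('   n',len(w),w.min(0).round(3),w.max(0).round(3))
# enlarged crops
a=cv2.resize(S['image'][150:250,200:320],None,fx=5,fy=5,interpolation=2)
b=cv2.resize(T['image'][160:255,195:315],None,fx=5,fy=5,interpolation=2)
cv2.imwrite('pics/cs.png',a[:,:,::-1]);cv2.imwrite('pics/ct.png',b[:,:,::-1])
E
```

```text
S twin [ 0.658 -0.18   0.155]
   n 262 [ 0.647 -0.206  0.13 ] [ 0.696 -0.158  0.161]
S glass [ 0.548 -0.17   0.176]
   n 440 [ 0.526 -0.201  0.13 ] [ 0.582 -0.145  0.181]
S amber [ 0.585 -0.348  0.166]
   n 320 [ 0.57  -0.368  0.13 ] [ 0.617 -0.324  0.166]
S clamped [0.653 0.147 0.235]
   n 645 [0.614 0.117 0.13 ] [0.686 0.196 0.237]
S green [ 0.8   -0.234  0.158]
   n 243 [ 0.787 -0.257  0.13 ] [ 0.838 -0.21   0.163]
T twin [ 0.673 -0.163  0.161]
   n 169 [ 0.649 -0.201  0.13 ] [ 0.698 -0.152  0.166]
T glass [ 0.555 -0.165  0.177]
   n 231 [ 0.527 -0.198  0.131] [ 0.581 -0.139  0.188]
T amber [ 0.598 -0.335  0.161]
   n 162 [ 0.574 -0.36   0.13 ] [ 0.618 -0.314  0.171]
T clamped [0.664 0.155 0.23 ]
   n 375 [0.617 0.112 0.13 ] [0.693 0.199 0.242]
T green [ 0.801 -0.224  0.161]
   n 169 [ 0.788 -0.253  0.13 ] [ 0.838 -0.203  0.17 ]
```

View pics/ct.png

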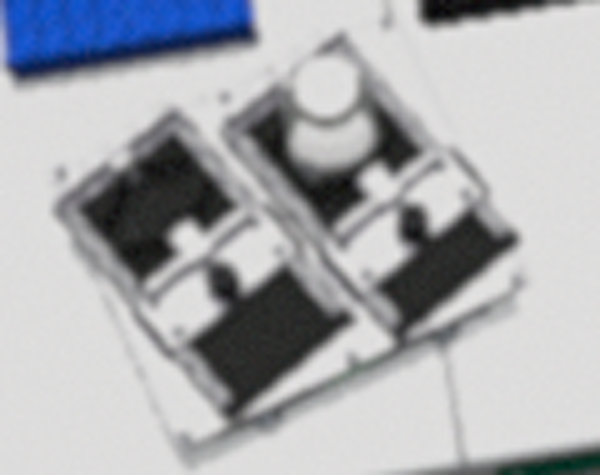

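View pics/cs.png

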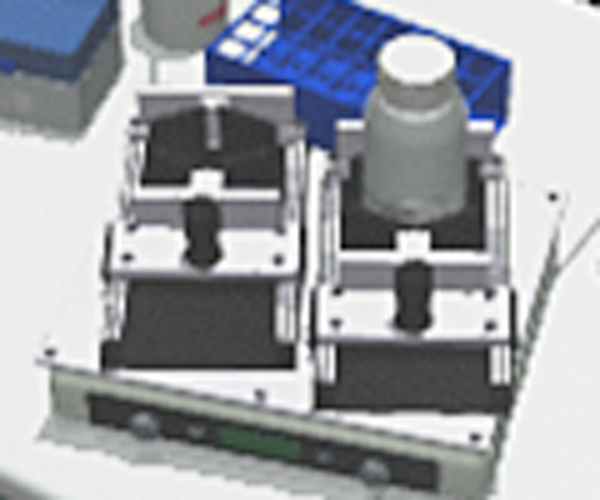

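Left clamp is empty, but its jaw is pushed well forward and must be drawn back. Grip tops in the top crop are at about (222,283) for the left and (412,225) for the right. Next I compute the clamp frames.

```bash
cat >> h.py <<'E'
def ray(c,u,v,z):
    d=c['R'].T@np.array([(u-c['cx'])/c['fx'],(v-c['cy'])/c['fy'],1]);o=-c['R'].T@c['t']
    return o+d*(z-o[2])/d[2]
E
python3 - <<'E'
from h import *
S=np.load('pics/s0.npz');T=np.load('pics/t0.npz')
def t(x,y,z):return ray(T,195+x/5,160+y/5,z)[:2].round(4)
def s(x,y,z):return ray(S,200+x/5,150+y/5,z)[:2].round(4)
print('near mat corners L',t(230,413,.075),t(352,318,.075),'R',t(402,332,.075),t(517,240,.075))
print('S near mat L',s(101,367,.075),s(296,369,.075),'R',s(314,407,.075),s(508,409,.075))
print('grips T',t(226,273,.141),t(412,214,.141),'S',s(203,200,.141),s(413,268,.141))
print('cap T',t(326,83,.232),'S',s(416,60,.232))
for c in(S,T):
    P=pts(c).reshape(-1,3);q=P[(P[:,2]>.219)&(P[:,2]<.245)&(abs(P[:,0]-.665)<.05)&(abs(P[:,1]-.155)<.05)]
    print('cap',len(q),np.median(q,0).round(4),((q.min(0)+q.max(0))/2).round(4))
    q=P[(P[:,2]>.15)&(P[:,2]<.17)&(abs(P[:,0]-.673)<.04)&(abs(P[:,1]+.178)<.04)]
    print('twin',len(q),np.median(q,0).round(4),((q.min(0)+q.max(0))/2).round(4))
# heading: top-view beams
a,b=t(230,413,.075),t(352,318,.075);print(np.degrees(np.arctan2(*(a-b)[::-1])))
a,b=t(402,332,.075),t(517,240,.075);print(np.degrees(np.arctan2(*(a-b)[::-1])))
E
```

```text
near mat corners L [0.448  0.2077] [0.5282 0.1257] R [0.5214 0.0874] [0.6002 0.0085]
S near mat L [0.4408 0.2043] [0.5275 0.1202] R [0.5142 0.0891] [0.5993 0.0065]
grips T [0.5396 0.2164] [0.5966 0.0878] S [0.5417 0.2205] [0.5951 0.087 ]
cap T [0.6614 0.1542] S [0.6563 0.1495]
cap 158 [0.6575 0.1498 0.2299] [0.6614 0.1541 0.2279]
twin 179 [ 0.6709 -0.1812  0.1565] [ 0.6716 -0.1804  0.1555]
cap 153 [0.6596 0.1566 0.2322] [0.6603 0.1565 0.2306]
twin 130 [ 0.6739 -0.1755  0.1584] [ 0.6737 -0.1765  0.1585]
134.36419130848026
134.96366786820957
```

```bash
python3 - <<'E'
from h import *
T=np.load('pics/t0.npz');P=pts(T)
q=P[60:125,230:405].reshape(-1,3);q=q[q[:,2]>.2];print('monitor',np.percentile(q,[1,50,99],axis=0).round(3))
D=np.pi/180
for n,p,y in(('grip',(.5405,.218,.24),30),('twin',(.673,-.178,.24),0),('lift',(.673,-.178,.39),0),('place',(.590,.269,.39),0),('place',(.590,.269,.2),0)):
    print(n,ctrl.inverse_kinematics(p,[np.pi,0,y*D]))
ctrl.movep([.5405,.218,.25],[np.pi,0,30*D])
c=shot('wrist','w0');print(ctrl.state()['time'],ctrl.state()['eef_pos'],c['fx'],c['cx'],c['cy'],c['R'],c['t'])
E
```

```text
monitor [[ 0.821 -0.247  0.208]
 [ 0.903  0.012  0.418]
 [ 0.973  0.257  0.523]]
grip [ 3.40636725e-01  8.98454793e-02  1.80472293e+00 -4.44089210e-16
  1.24702425e+00  1.38783428e+00]
twin [-2.94342898e-01  3.02733810e-01  1.55252466e+00 -4.44089210e-16
  1.28633419e+00  1.27645343e+00]
lift [-2.94342898e-01  2.56199893e-01  1.34182481e+00 -4.44089210e-16
  1.54356795e+00  1.27645343e+00]
place [ 3.89366275e-01  1.61614396e-01  1.45415548e+00 -4.44089210e-16
  1.52582278e+00  1.96016260e+00]
place [ 3.89366275e-01  2.39949382e-01  1.70617182e+00 -4.44089210e-16
  1.19547145e+00  1.96016260e+00]
2.2 [0.54026416 0.21882513 0.24999399] 325.19226210127806 274.5820304503235 209.47702788426838 [[ 5.01496919e-01 -8.65159226e-01  5.95232796e-04]
 [-8.34417479e-01 -4.83495201e-01  2.64537069e-01]
 [-2.28578894e-01 -1.33161198e-01 -9.64375334e-01]] [-0.08199543  0.51737709  0.55401924]
```

View pics/w0.png

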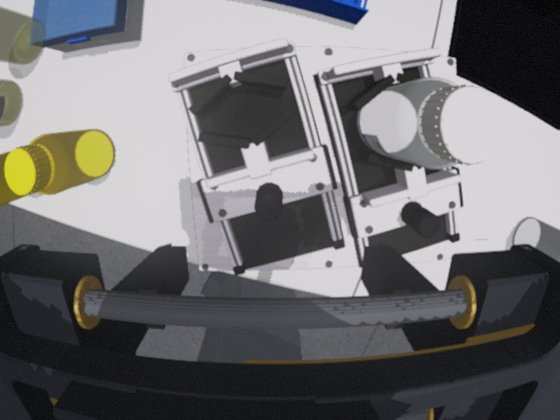

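The wrist view shows the left grip top at about (269,187), the jaw plate close ahead of it, stop plate ends at (173,76) and (292,44), and near corners at (238,270) and (342,243).

```bash
cat >> h.py <<'E'
def fray(c,u,v,z):
    x=np.array([u-c['cx'],v-c['cy']])/c['fx'];r=np.hypot(*x)
    d=c['R'].T@np.r_[x/r*np.sin(r),np.cos(r)];o=-c['R'].T@c['t']
    return (o+d*(z-o[2])/d[2])[:2]
O=np.array([.560,.2385]);ex=np.array([1,1])/2**.5;ey=np.array([-1,1])/2**.5
def L(p):p=np.asarray(p)[:2]-O;return np.array([p@ex,p@ey]).round(4)
E
python3 - <<'E'
from h import *
c=np.load('pics/w0.npz')
for n,u,v,z in(('griptop',269,187,.141),('mat near',238,270,.075),('mat near',342,243,.075),('stopL',173,76,.127),('stopR',292,44,.127),('rgrip',411,214,.141),('jawplateL',206,185,.127),('jawplateR',328,149,.127),('rcornerL',364,262,.075),('rcornerR',456,238,.075)):
    p=fray(c,u,v,z);print(n,p.round(4),L(p))
a=fray(c,173,76,.127)-fray(c,292,44,.127);print(np.degrees(np.arctan2(a[1],a[0])))
# depth-based
z=c['range_z'];u0,v0=np.meshgrid(np.arange(560),np.arange(420))
x=(u0-c['cx'])/c['fx'];y=(v0-c['cy'])/c['fx'];r=np.hypot(x,y)+1e-9
t=np.tan(r)/r;P=np.stack([x*t*z,y*t*z,z],-1);P=((P-c['t'])@c['R'])
for u,v in((269,187),(262,168),(258,155),(250,187),(275,210),(240,182),(295,165),(232,70),(180,72)):print(u,v,P[v,u].round(3),L(P[v,u]))
q=P[170:225,240:300].reshape(-1,3);q=q[(q[:,2]>.13)&(q[:,2]<.15)];l=np.array([L(a) for a in q]);print(len(q),l.min(0),l.max(0),np.median(q[:,2]))
E
```

```text
griptop [0.5526 0.2309] [-0.0106 -0.0002]
mat near [0.443  0.2087] [-0.1038  0.0616]
mat near [0.5271 0.1268] [-0.1023 -0.0557]
stopL [0.5934 0.3483] [0.1013 0.054 ]
stopR [0.6644 0.2739] [ 0.0988 -0.0488]
rgrip [0.5949 0.1124] [-0.0645 -0.1138]
jawplateL [0.5247 0.2775] [0.0026 0.0526]
jawplateR [0.6032 0.2033] [ 0.0056 -0.0554]
rcornerL [0.5205 0.0916] [-0.1318 -0.0759]
rcornerR [0.6006 0.0047] [-0.1366 -0.194 ]
133.64246085252697
269 187 [0.546 0.228 0.106] [-0.0172  0.0022]
262 168 [0.561 0.243 0.127] [0.004  0.0022]
258 155 [0.569 0.251 0.127] [0.0154 0.0025]
250 187 [0.536 0.243 0.1  ] [-0.0137  0.0197]
275 210 [0.539 0.218 0.145] [-0.0294 -0.0002]
240 182 [0.536 0.253 0.1  ] [-0.0068  0.0275]
295 165 [0.575 0.217 0.1  ] [-0.0045 -0.0259]
232 70 [0.621 0.306 0.126] [0.0904 0.0046]
180 72 [0.599 0.343 0.13 ] [0.1018 0.0465]
690 [-0.0374 -0.0069] [-0.014   0.0165] 0.14309817885612047
```

```bash
sed -i 's/^O=np.array.*;ex/O=np.array([.5579,.2406]);ex/' h.py; cat >> h.py <<'E'
def W(x,y=0):return O+x*ex+y*ey
def say(n):
    s=ctrl.state();print(n,'t',round(s['time'],2),'tcp',np.round(s['eef_pos'],4),L(s['eef_pos']),'F',np.round(s['contact_force'],1),'g',round(s['grip_width'],3))
E
python3 - <<'E'
from h import *
D=np.pi/180
ctrl.grip(.5,20); p=W(-.0275)
ctrl.movep([*p,.2],[np.pi,0,30*D]); ctrl.movel([*p,.111],speed=.12);say('down')
ctrl.grip(0,20);say('grip')
ctrl.movel([*W(-.0275-.054),.111],speed=.06);say('pulled')
c=shot('wrist','w1')
ctrl.grip(.5);say('open');ctrl.movel([*W(-.0815),.22],speed=.2)
say('up');shot('wrist','w2')
E
```

```text
down t 4.19 tcp [0.5393 0.2215 0.1121] [-0.0267 -0.0004] F [ 0.3 -0.4  0.3] g 0.499
grip t 4.63 tcp [0.5378 0.2231 0.1119] [-0.0266  0.0018] F [-3.8  6.7  3. ] g 0.268
pulled t 5.68 tcp [0.5    0.1843 0.1119] [-0.0807  0.0011] F [-3.6  4.   2.9] g 0.266
open t 6.22 tcp [0.5003 0.1828 0.1109] [-0.0816 -0.0002] F [-0.6 -0.5 -1.3] g 0.503
up t 6.92 tcp [0.4997 0.1828 0.2191] [-0.082   0.0003] F [0.7 0.2 0. ] g 0.503
```

View pics/w2.png

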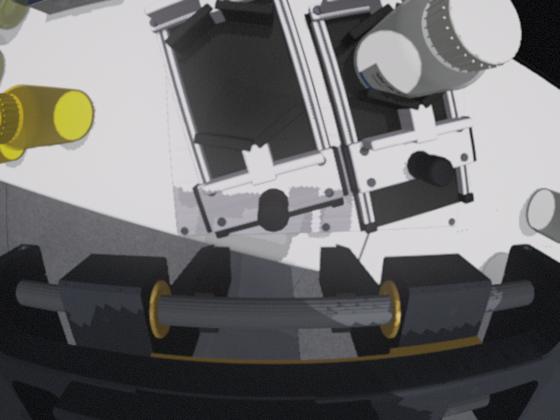

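Jaw fully back, left grip at (273,208), clamped bottle untouched. Next: pick up the twin by its cap.

```bash
sed -i 's/^O=np.array.*;ex/O=np.array([.5565,.2420]);ex/' h.py; python3 - <<'E'
from h import *
R=[np.pi,0,0];p=[.6725,-.1785]
ctrl.movel([.5,.183,.34],speed=.3);ctrl.grip(.85,25)
ctrl.movep([*p,.34],R);say('above')
ctrl.movel([*p,.22],speed=.2);ctrl.movel([*p,.127],speed=.1);say('down')
ctrl.grip(0,25);say('grip')
ctrl.movel([*p,.15],speed=.06);say('lift')
ctrl.movel([*p,.39],speed=.2);say('high');shot('wrist','w3');shot('scene','s3')
E
```

```text
above t 9.62 tcp [ 0.6725 -0.1772  0.3403] [-0.2143 -0.3784] F [ 0.1 -0.2 -0. ] g 0.853
down t 11.45 tcp [ 0.6732 -0.1787  0.128 ] [-0.215 -0.38 ] F [-0.2 -0.7  0.2] g 0.847
grip t 12.0 tcp [ 0.6727 -0.1783  0.1274] [-0.2151 -0.3794] F [0.6 1.1 1.3] g 0.517
lift t 12.53 tcp [ 0.6727 -0.1786  0.1505] [-0.2152 -0.3796] F [-0.2 -0.6 -3.8] g 0.515
high t 13.88 tcp [ 0.6719 -0.1783  0.3879] [-0.2156 -0.3789] F [ 0.9  0.6 -3.4] g 0.513
```

View pics/s3.png

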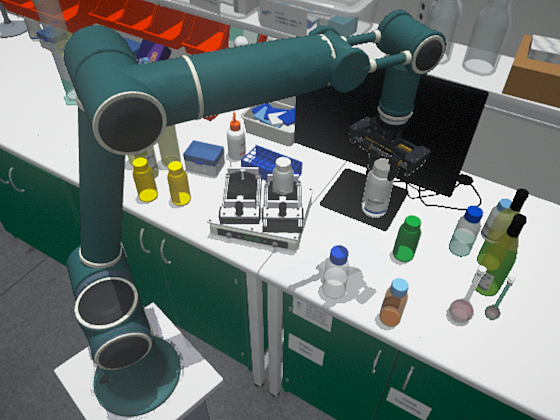

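Held upright; other bottles undisturbed. Next: carry over and set down.

```bash
python3 - <<'E'
from h import *
R=[np.pi,0,0];p=W(.036)
ctrl.movep([*p,.39],R);say('over')
ctrl.movel([*p,.215],speed=.15);say('near');shot('wrist','w4')
f0=ctrl.state()['contact_force'][2]
z=.215
while z>.196:
    z-=.0015;ctrl.movel([*p,z],speed=.02);f=ctrl.state()['contact_force'][2]
    if f-f0>2: break
say('touch');a=shot('top','t4');b=shot('scene','s4')
A=cv2.resize(a['image'][150:250,190:315],None,fx=4,fy=4);B=cv2.resize(b['image'][100:250,200:320],None,fx=2.667,fy=2.667)
cv2.imwrite('pics/c4.png',np.hstack([A,B])[:,:,::-1] if A.shape[0]==B.shape[0] else B[:,:,::-1])
E
```

```text
over t 15.65 tcp [0.5825 0.2664 0.3899] [ 0.0357 -0.0012] F [ 0.2  0.3 -3.3] g 0.515
near t 16.97 tcp [0.5828 0.2678 0.2165] [ 0.0369 -0.0004] F [ 0.4 -0.5 -3.1] g 0.515
touch t 19.27 tcp [0.5824 0.2676 0.2023] [ 0.0364 -0.0002] F [ 0.5 -0.1  1.3] g 0.515
```

View pics/c4.png

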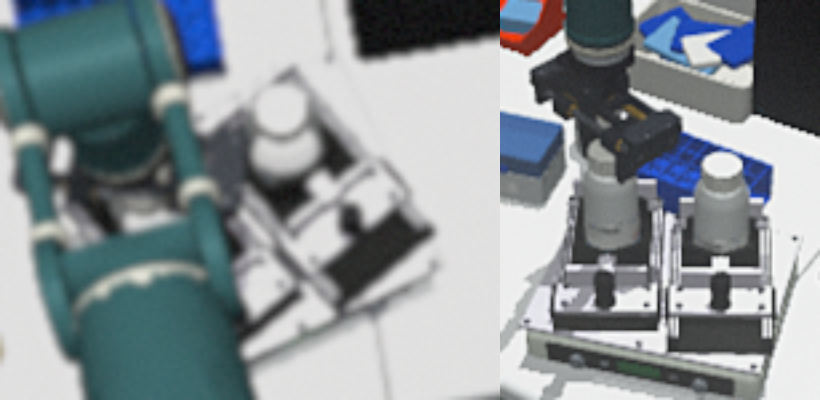

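The bottle touches down at TCP z 0.2023, as expected, and stands upright in the left clamp between both pads. Next: release, then push the jaw up with force monitoring.

```bash
python3 - <<'E'
from h import *
D=np.pi/180
ctrl.grip(.8);say('rel');p=W(.036)
ctrl.movel([*p,.22],speed=.08);ctrl.movel([*p,.31],speed=.2);ctrl.grip(.5,30)
g=-.0815
ctrl.movep([*W(g),.25],[np.pi,0,30*D]);ctrl.movel([*W(g),.111],speed=.12);say('down')
ctrl.grip(0,30);say('grip')
F=lambda:np.array(ctrl.state()['contact_force'])[:2]@ex
f0=F();x=g+.022;ctrl.movel([*W(x),.111],speed=.05);say('22mm');f1=F()
while x<-.040:
    x+=.0015;ctrl.movel([*W(x),.111],speed=.02);f=F();print(round(x,4),L(ctrl.state()['eef_pos']),round(f,1))
    if f-f1<-9:break
say('pushed')
E
```

```text
rel t 19.92 tcp [0.5819 0.2674 0.2014] [ 0.036 -0.   ] F [ 0.1 -0.1  1.4] g 0.797
down t 23.4 tcp [0.4997 0.1846 0.1119] [-0.0808 -0.0004] F [ 0.4 -0.2  0.4] g 0.5
grip t 23.85 tcp [0.4995 0.1841 0.1116] [-0.0812 -0.0006] F [ 0.9 -3.4  2.1] g 0.26
22mm t 24.44 tcp [0.5155 0.2005 0.1115] [-0.0583 -0.0003] F [ 3.2 -1.6  4.6] g 0.264
-0.058 [-0.0576 -0.0003] -0.9
-0.0565 [-0.0564 -0.0003] -1.9
-0.055 [-0.0554 -0.0003] -3.7
-0.0535 [-0.0541 -0.0002] -3.8
-0.052 [-0.0526 -0.0002] -4.4
-0.0505 [-0.0511 -0.0002] -4.7
-0.049 [-0.0497 -0.0002] -4.8
-0.0475 [-0.0484 -0.0002] -3.9
-0.046 [-0.0483 -0.0001] -10.8
pushed t 26.69 tcp [0.5224 0.2077 0.1115] [-0.0483 -0.0001] F [-5.9 -9.4 12. ] g 0.262
```

```bash
python3 - <<'E'
from h import *
ctrl.movel([*W(-.0448),.111],speed=.02);say('more');ctrl.hold(.2)
ctrl.grip(.5);say('open')
p=ctrl.state()['eef_pos'][:2]
ctrl.movel([*p,.25],speed=.15);say('up');shot('wrist','w5')
ctrl.movep([.42,.10,.38],[np.pi,0,0.5]);ctrl.goto_joints([1.277,.264,1.604,0,1.274,-.037]);say('away')
a=shot('top','t6');b=shot('scene','s6')
P=pts(a).reshape(-1,3)
for c in(a,b):
  P=pts(c).reshape(-1,3)
  for n,x,y,zl in(('new',.588,.272,.219),('old',.661,.155,.219),('glass',.555,-.17,.16),('amber',.596,-.34,.15)):
    q=P[(P[:,2]>zl)&(P[:,2]<zl+.03)&(np.hypot(P[:,0]-x,P[:,1]-y)<.04)];print(n,len(q),np.r_[(q.min(0)+q.max(0))/2,L((q.min(0)+q.max(0))/2)].round(4))
A=cv2.resize(a['image'][150:250,190:315],None,fx=4,fy=4);B=cv2.resize(b['image'][100:250,200:320],None,fx=2.667,fy=2.667)
cv2.imwrite('pics/c6.png',np.hstack([A,B])[:,:,::-1])
E
```

```text
more t 26.94 tcp [0.5224 0.2077 0.1114] [-0.0483 -0.0001] F [ -6.8 -11.1  14.3] g 0.261
open t 27.63 tcp [0.5246 0.2105 0.1106] [-0.0448  0.0003] F [-0.1 -0.3 -0.5] g 0.498
up t 28.71 tcp [0.5239 0.2103 0.2488] [-0.0455  0.0006] F [-0.2 -0.4  0.7] g 0.503
away t 31.8 tcp [0.1725 0.6525 0.2391] [0.0188 0.5618] F [0.3 0.4 0.7] g 0.497
new 148 [ 0.5885  0.273   0.2325  0.0445 -0.0007]
old 150 [ 0.6601  0.1568  0.2308  0.013  -0.1335]
glass 153 [ 0.5552 -0.1687  0.1745 -0.2913 -0.2895]
amber 119 [ 0.5972 -0.34    0.1604 -0.3828 -0.4403]
new 150 [ 0.5879  0.2711  0.228   0.0427 -0.0016]
old 156 [ 0.6606  0.1525  0.2275  0.0103 -0.1369]
glass 257 [ 0.5553 -0.1723  0.1712 -0.2938 -0.2921]
amber 212 [ 0.5957 -0.3455  0.158  -0.3877 -0.4431]
```

View pics/c6.png

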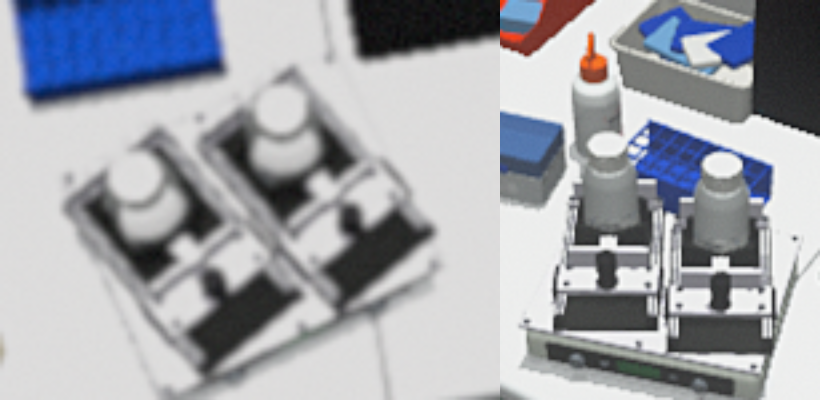

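View pics/w5.png

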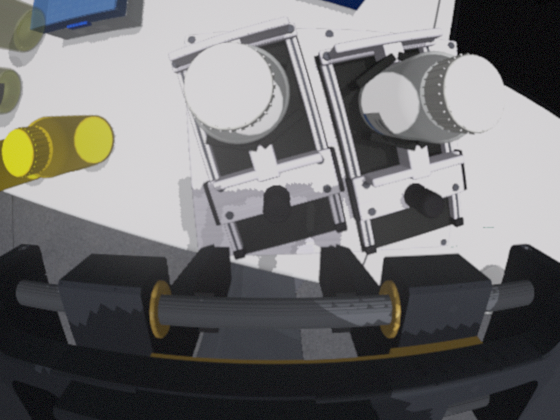

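In all three views the new bottle stands upright between both V pads. The cap-to-grip offset in the scene view is the same for both clamps, about (-2, +115) px, and the other bottles haven't moved. I'm handing in.

```bash
python3 -c "
from h import *
ctrl.finish_job();say('done')"
```

```text
the job is handed in; nothing more can be done
the job is handed in; nothing more can be done
```

The shaker is balanced and the job is handed in, at about 32 s on the robot's clock (limit 64 s). I drew the empty left clamp's jaw back and lifted the white twin off the bench by its cap. I set it down on the mat until I felt light contact, then slid the jaw up until it met firm resistance, about 13 N in the slide direction.

**Final checks**
- **New bottle:** it stands upright at about x = 43–44 mm in the clamp's frame, where 43 mm is expected. The jaw moved about 33–34 mm from fully open; 34 mm is expected for a 67 mm bottle.
- **Matches the first clamp:** the offset from cap to jaw grip looks the same on both clamps in the scene view.
- **Everything else:** the first bottle, the glass bottle and the amber bottle measured where they were at the start, to within about 4 mm camera error. I did not measure the green and yellow look-alikes again at the end.
- **Robot:** the arm is back at its start position, touching nothing.

No check failed. The two fixed cameras disagreed by 2–5 mm on positions, so snugness rests mainly on the push force and how far the jaw travelled.

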